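Clamp the ammonite slab for preparation

ROBOT

A 7-joint arm with a two-finger parallel gripper is mounted at the origin on the work surface. World frame = base frame: x ahead of the robot, y to its left, z up, the work surface at z = 0. Lengths are in m, angles in rad, forces in N, time in s.
With the tool pointing down it reaches from about 0.4 to 0.85 m from the base axis. Payload 10.4 kg.
Tool frame: the origin (TCP) lies between the finger pads; the fingertips stand 19 mm ahead of it and the grasp point (between the pads) is the TCP; x points along the fingers, y is the direction in which the jaws open and shut, and the axes are right-handed (so a half turn about x gives the same grasp; the last joint's range is limited). The gripper opens to 87 mm and grips with 3 to 60 N. Pads are 19 mm wide; open, the fingers measure 117 mm over their backs; the gripper's body (75 mm by 190 mm) begins 51 mm behind the grasp point.
Start: joints at [1.188, 0.332, -0.065, 1.46, 0.022, 1.35, -0.088], TCP at [0.22, -0.585, 0.242] pointing down, gripper open.
Joint ranges: [-2.6, 2.6], [-0.5, 2.12], [-1.47, 1.34], [0.16, 2.42], [-1.27, 4.41], [0.06, 2.06], [-2.6, 2.6]. Speed limits (rad/s): [2.22, 2.22, 2.79, 2.79, 3.14, 3.14, 3.14].

INTERFACE

Orientations are given as a unit quaternion [x, y, z, w].
In Python, from bench import r gives the robot as it stands.
- The arm moves only by the tool drive_tool, never from a script. Its argument "motion" is a list of rows, each a list of 4 numbers: the shift along the tool's x, y, z in cm, then the turn about the tool's x in units of 5 degrees (1.0 is 5 degrees). In form: [[tx, ty, tz, twist], ...]. A call has 1 to 20 rows; each row is the pose to reach, as a shift and turn from the pose commanded when the call began, along the tool's axes at that moment; what a row does not reach only later rows make up. A row lasts 1/12 s, in which the tool goes at most 41.7 mm and 7.16 degrees, less where a joint would pass 70% of its speed; a pose out of reach is approached as far as the arm can. A call with a gripper value outside its range is refused whole. "grip" is the closure in counts, from 0 (fully open) to 255 (shut), set as the call begins (left out, the last holds). The fingers move at their own pace and stop on an object; "force" is the grip in N (left out, the last holds). Time passes only in rows, so rows that repeat a pose let the fingers close. It gives the time, the measured TCP pose, the force and the opening at its end, in the units of the state.
- r.read_state(): the state, without advancing time (a new reading comes with each control period).
- r.camera(name): name is "scene" or "top"; returns the picture (400x640x3 uint8, red, green, blue); there is no depth.
- r.calibration(name): a dict with "fx", "fy", "cx", "cy" (pixels), "xyz" and "orientation" of the camera in the world. Camera axes: x right, y up, looking along -z (the intrinsics and any distortion apply to the point x, -y, -z); pixel columns grow to the right and rows downward; lengths in m; the calibration is good to about 2 mm. A picture is of the moment at which its call begins. calibration takes no time and is no camera call.
- r.close_job(): hands the job in, once; it reports no verdict.
The state is a dict: "time": time; "joint_positions": joint angles; "joint_vel": joint speeds; "joint_torque": joint torques, N m; "ee_pos": TCP position; "eef_rot": TCP orientation; "ft_force": force on the tool from outside, world axes, zero at the start; "torque": the same for the moment, N m; "width": finger opening in m.
Only numpy, scipy, OpenCV 4.12 (cv2) and the standard library are available. Lean on these libraries where they do the work, as an engineer would, in place of code of your own. Each camera call takes 0.05 s, during which the arm holds its last target.

TASK

Get the fossil slab ready for the air scribe, working by touch alone and gripping nothing: with the fingertips push the slab along the steel base, in under the raised clamp foot, until its back edge rests squarely against the heel of the clamp. Then run the wing screw down clockwise with strokes of a fingertip on its wings until its hub sits home on the clamp arm and the sprung foot presses on the slab, and take the hand away. Do not lift the slab, do not force the screw, and leave the other things on the bench where they are.

Things in the scene. Friction and masses are not known exactly. Their poses are not given: they have to be found in the camera images.
- clamp: Bench hold-down clamp, fixed. Origin on the bench surface, exactly below the axis of its vertical wing screw; z up, y from the screw axis towards the clamp's upright bar, x to the side. Its steel base plate is 12 mm thick and spans x -115 to +115, y -200 to +90 mm.
- heel_face (a point): Middle of the flat front face of the heel, the painted stop block for the slab: face square to clamp y at y = +36 mm, 80 mm wide, from the plate up to 38 mm above the bench.
- bar_top (a point): Top of the clamp's upright 25 mm square steel bar, 141 mm above the bench. The bar spans y = +36 to +61 mm: it stands just beside the circle of the wings, so a finger cannot go all the way round the screw.
- boss_top (a point): Top of the arm's round boss (radius 19 mm), on the screw axis, 106 mm above the bench. Boss and arm (30 mm wide) reach down to 80 mm; the 50 mm square collar round the bar spans y 30 to 80 mm, 77 to 107 mm above the bench.
- wingscrew (a joint): Turns left on the wing screw, rad: 0 = home, hub down on the boss, a hard stop; positive = unscrewed, counter-clockwise from above. Clockwise brings it down, 6 mm a turn. Starts 7.5 to 11.5, stays where left, needs about 2 N at a wing. At 0 the two wings lie along clamp x (the one with point wing_tip to +x); they turn with this angle about clamp z.
- hub_top (a point): Centre of the wing screw's hub top, on the axis; 130 mm above the bench when home, 0.955 mm higher per rad. Hub 24 mm high: radius 13 mm over its lowest 5 mm, then 11 narrowing to 9 mm. Two flat steel wings 6 mm thick reach 32 mm from the axis on opposite sides: 5 to 25 mm above the hub's underside near the hub, 13 to 35 mm above it over the outer 15 mm.
- wing_tip (a point): Near the tip of one wing: 30 mm from the screw axis, level with the hub top.
- spindle: The screw as a whole (spindle, wing hub and foot); it rises and falls with the thread. Origin on the screw axis, at bench height when home.
- foot: Sprung round foot, rubber face 26 mm across, under the screw. Origin on the screw axis. Its free face is 45.5 mm above the bench with the screw home, 0.955 mm higher per rad; over the slab (top at 48 mm) it meets the stone about 2.6 rad before home, then gives on its spring and presses about 14 N at home.
- slab: Loose sawn slab of brown limestone, 80 mm (its x) by 115 mm (its y) by 36 mm thick, 0.6 to 0.95 kg, lying on the base plate. On top an ammonite 45 mm across, 5 mm proud, near the front (-y) end; bare stone at the back. Origin: centre of the underside. Starts 35 to 70 mm short of the heel, roughly parallel to clamp y.
- slab_back (a point): Middle of the slab's back edge face (+y end), half-way up its thickness.
- solvent: Small amber bottle, 34 mm across, 75 mm tall, standing on the base plate beside the clamp; leave alone.
- vertebra: Small fossil vertebra, 40 x 34 x 24 mm, lying on the base plate beside the slab; leave alone.
- jar: Round jar with white lid, 52 mm across, 55 mm tall, on the bench; leave alone.
- brush: Brush, 170 mm long, on the bench; leave alone.
- hammer: Hammer, 240 mm long, on the bench; leave alone.
- pick: Wooden-handled pick, 150 mm long, on the bench; leave alone.
- tray: Cardboard tray of bone scraps, 100 x 130 x 28 mm, on the bench; leave alone.
Not all that is in view belongs to the job. What is shaped like the slab but black, green or red is not meant.

How it is judged:
By the outcome, as a careful person would: the job done as asked, in the order asked, and still so for the second after the job is handed in, with the robot touching nothing.
It also fails if it takes over 61 s, if anything falls off the work surface, if the arm or the gripper's body presses on something with over 40 N, if the wrist force passes 120 N, or if a joint passes its speed limit or range.

## Working session

There is one attempt and no reset: what is moved stays moved. The work goes in short steps, Python scripts to look and compute and a tool call to move; the robot and the scene stay as the last step left them, time stands still between calls to the robot, and variables do not carry over. Pictures are saved under pics/ and viewed, and the job is handed in when it is done.

Besides the shell and the picture viewer there is one more tool, called after "Emit:" as name([rows], argument=value, ...), one row to a line, values as JSON. drive_tool: Moves the arm, as the interface text tells. Its arguments: {"type":"object","properties":{"motion":{"type":"array","items":{"type":"array","items":{"type":"number"}}},"grip":{"type":"number"},"force":{"type":"number"}},"required":["motion"]}

```bash
ls; mkdir -p pics; python3 - <<'E'
from bench import r
import cv2
print(r.read_state())
for n in("scene","top"):
    im=r.camera(n); cv2.imwrite(f"pics/{n}0.png",im[:,:,::-1]); print(n,r.calibration(n))
E
```

```text
pics
{'time': 0.0, 'joint_positions': array([ 1.18839039,  0.33287441, -0.06469662,  1.46094166,  0.02157388,
        1.34988253, -0.08850538]), 'joint_vel': array([ 0.00027442, -0.00045956, -0.00100017,  0.00192056, -0.00236422,
       -0.00053365, -0.00358319]), 'joint_torque': array([ 6.56411885e-04, -6.23246741e+01,  2.52205477e-02, -3.89897060e+01,
       -6.12301240e-02,  3.97794507e-02,  1.88649778e-04]), 'ee_pos': array([ 0.21993435, -0.58464381,  0.24075214]), 'eef_rot': array([-0.69559085, -0.12701613,  0.69579762, -0.1260395 ]), 'ft_force': array([-0.17860033, -0.17243338, -0.27452952]), 'torque': array([-0.04792617,  0.06971414,  0.02565374]), 'width': 0.08680171766860553}
scene {'fx': 442.2454572797245, 'fy': 442.2454572797245, 'cx': 318.5101088327872, 'cy': 204.6118938203973, 'xyz': array([1.05656337, 0.74508275, 1.14729882]), 'orientation': array([0.09828034, 0.33164839, 0.90349037, 0.25309184])}
top {'fx': 505.09075973803766, 'fy': 505.09075973803766, 'cx': 322.9480574703221, 'cy': 193.42304170047265, 'xyz': array([ 0.48819513, -0.02673811,  1.74930354]), 'orientation': array([ 0.02238781, -0.01058121, -0.70478132,  0.70899233])}
```

View pics/scene0.png

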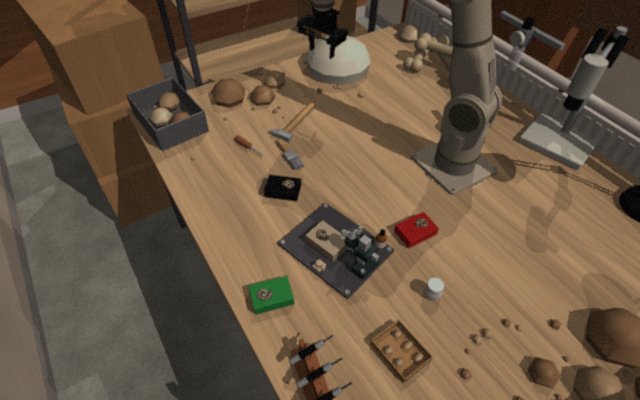

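View pics/top0.png

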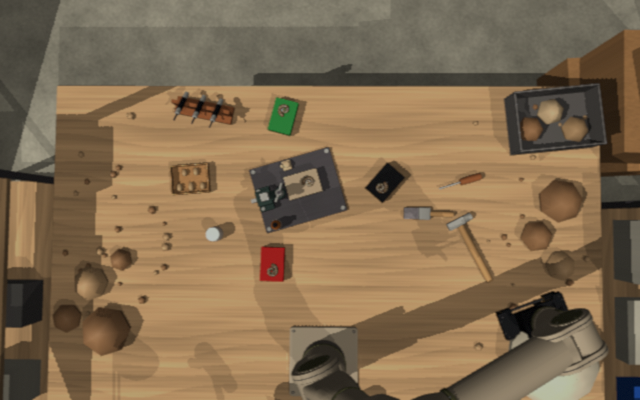

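The slab is the brown/beige one on the grey base plate (top ~(305,184), scene ~(323,238)). The black (385,182), green (283,116) and red (272,263) ones are decoys. Next I'll enlarge it.

```bash
cat > h.py <<'E'
import numpy as np, cv2
from scipy.spatial.transform import Rotation as R
from bench import r
def P(n,p):
    c=r.calibration(n); q=R.from_quat(c['orientation']).inv().apply(np.atleast_2d(p)-c['xyz'])
    return np.c_[c['cx']+c['fx']*q[:,0]/-q[:,2], c['cy']+c['fy']*(-q[:,1])/-q[:,2]]
def ray(n,u):
    c=r.calibration(n);u=np.atleast_2d(u)
    d=np.c_[(u[:,0]-c['cx'])/c['fx'],-(u[:,1]-c['cy'])/c['fy'],-np.ones(len(u))]
    return c['xyz'],R.from_quat(c['orientation']).apply(d)
def onz(n,u,z):
    o,d=ray(n,u); z=np.broadcast_to(z,(len(d),)); return o+d*((z-o[2])/d[:,2])[:,None]
def tri(ua,ub):
    o1,d1=ray('top',ua);o2,d2=ray('scene',ub);out=[]
    for a,b in zip(d1,d2):
        A=np.c_[a,-b]; t=np.linalg.lstsq(A,o2-o1,rcond=None)[0]
        p,q=o1+a*t[0],o2+b*t[1]; out.append([*((p+q)/2),np.linalg.norm(p-q)])
    return np.array(out)
def crop(n,name,x0,y0,w,h,s,im=None):
    im=r.camera(n) if im is None else im
    c=cv2.resize(im[y0:y0+h,x0:x0+w],None,fx=s,fy=s,interpolation=cv2.INTER_CUBIC)
    c=np.clip(c.astype(float)*1.5,0,255).astype('uint8')
    cv2.imwrite(f"pics/{name}.png",c[:,:,::-1])
E
python3 - <<'E'
from h import *
crop('top','t1',240,138,120,100,6,cv2.imread('pics/top0.png')[:,:,::-1])
crop('scene','s1',270,195,130,100,6,cv2.imread('pics/scene0.png')[:,:,::-1])
E
```

```text
(no output)
```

View pics/t1.png

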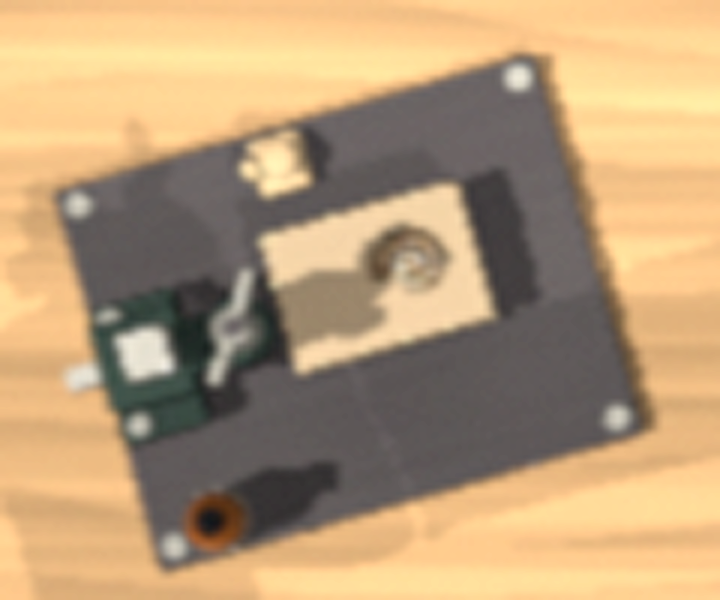

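View pics/s1.png

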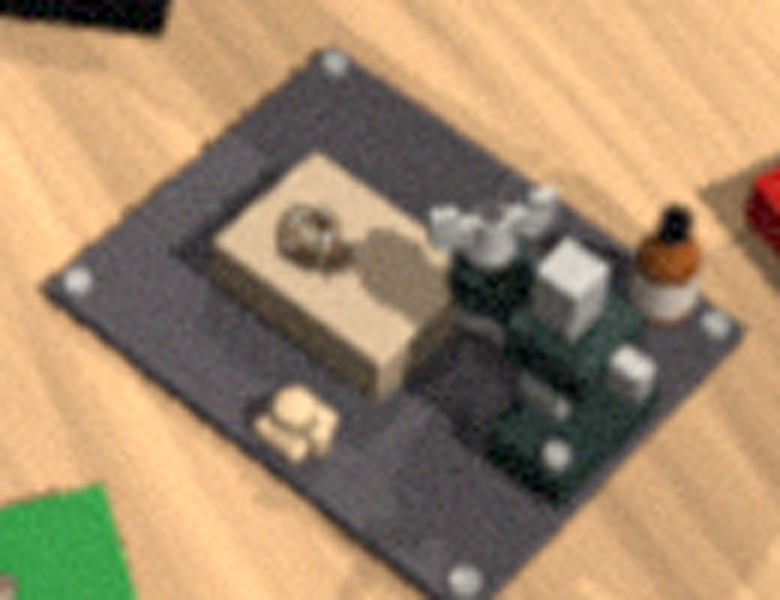

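```bash
cat >> h.py <<'E'
def unc(p,x0,y0,s): return (np.atleast_2d(p)+.5)/s-.5+np.array([x0,y0])
E
python3 - <<'E'
from h import *
T=lambda p:unc(p,240,138,6); S=lambda p:unc(p,270,195,6)
np.set_printoptions(precision=4,suppress=True)
pc=onz('top',T([(58,188),(545,53),(652,428),(165,572)]),.012)
print(pc, [np.linalg.norm(pc[i]-pc[(i+1)%4]) for i in range(4)])
# plate screws tri, slab corners, bar top
print(tri(T([(518,78),(617,418),(78,206),(175,546)]),S([(78,281),(335,63),(465,580),(716,323)])))
sc=onz('top',T([(258,236),(462,180),(497,316),(298,376)]),.048)
print(sc,[np.linalg.norm(sc[i]-sc[(i+1)%4]) for i in range(4)])
print(tri(T([(462,180),(258,236),(497,316)]),S([(213,240),(383,362),(318,153)])))
print('hub,tips,bar',tri(T([(235,333),(247,272),(215,382),(145,352)]),S([(492,235),(442,222),(543,198),(573,262)])))
c=pc.mean(0); 
# clamp +y direction: from B/C side to A/D side
y=((pc[0]+pc[3])-(pc[1]+pc[2]))[:2]; y/=np.linalg.norm(y); x=np.array([y[1],-y[0]])
o=c[:2]+y*.055
print('clamp',o,y,np.degrees(np.arctan2(y[1],y[0])))
L=lambda q:np.c_[(q[:,:2]-o)@x,(q[:,:2]-o)@y]*1000
print('slab corners clamp mm',L(sc))
print('screws',L(onz('top',T([(518,78),(617,418),(78,206),(175,546)]),.013)))
print('bar',L(onz('top',T([(145,352)]),.141)),'hub',L(onz('top',T([(235,333),(247,272),(215,382)]),.139)))
print('vert',L(onz('top',T([(280,162)]),.03)),'solv',L(onz('top',T([(212,520)]),.087)))
E
```

```text
[[ 0.6526  0.2581  0.012 ]
 [ 0.7321 -0.0223  0.012 ]
 [ 0.5164 -0.0847  0.012 ]
 [ 0.4322  0.1937  0.012 ]] [np.float64(0.29139081262492283), np.float64(0.22454554516882558), np.float64(0.2909273900316545), np.float64(0.22964460062965641)]
[[ 0.7172 -0.0063  0.0086  0.0018]
 [ 0.5213 -0.0642  0.0086  0.0019]
 [ 0.642   0.2471  0.0097  0.0013]
 [ 0.4462  0.1892  0.0094  0.0022]]
[[0.6226 0.1388 0.048 ]
 [0.6549 0.024  0.048 ]
 [0.5782 0.0038 0.048 ]
 [0.5438 0.1155 0.048 ]] [np.float64(0.1192452215824637), np.float64(0.07925989194999265), np.float64(0.11688193059142779), np.float64(0.08219589629992043)]
[[0.6542 0.0254 0.0377 0.0039]
 [0.622  0.1397 0.0453 0.0021]
 [0.5772 0.005  0.0383 0.0037]]
hub,tips,bar [[0.5644 0.1443 0.1161 0.0007]
 [0.5937 0.1375 0.1393 0.0063]
 [0.5388 0.1514 0.136  0.0033]
 [0.5523 0.1902 0.1394 0.002 ]]
clamp [0.5679 0.139 ] [-0.2809  0.9597] 106.31429175037374
slab corners clamp mm [[  52.5074  -15.5498]
 [  51.1777 -134.7876]
 [ -28.0537 -132.6627]
 [ -29.6882  -15.7922]]
screws [[ 102.5289 -181.9168]
 [-101.2709 -182.5651]
 [ 101.4693   82.0585]
 [-102.0976   80.9894]]
bar [[-0.0418 52.509 ]] hub [[ -3.3687   3.8206]
 [ 26.2137 -11.162 ]
 [-25.5729  21.149 ]]
vert [[ 91.6183 -37.8182]] solv [[-94.868   48.3185]]
```

```bash
cat >> h.py <<'E'
np.set_printoptions(precision=4,suppress=True)
A=np.radians(106.45); CY=np.array([np.cos(A),np.sin(A)]); CX=np.array([CY[1],-CY[0]]); O=np.array([.5667,.1431])
def w(x,y): return O+(x*CX+y*CY)/1000   # clamp mm -> world
def cl(p): d=(np.atleast_2d(p)[:,:2]-O)*1000; return np.c_[d@CX,d@CY]
def st(msg=''):
    s=r.read_state(); Rm=R.from_quat(s['eef_rot']).as_matrix()
    print(msg,'t %.2f'%s['time'],'clamp',cl(s['ee_pos'])[0].round(1),'z',round(s['ee_pos'][2]*1000,1),'toolx',Rm[:,0].round(3),'yawY %.2f'%np.degrees(np.arctan2(Rm[1,1],Rm[0,1])),'F',s['ft_force'].round(1),'clampF',(s['ft_force'][:2]@CX).round(1),(s['ft_force'][:2]@CY).round(1),'w',round(s['width'],4),'j',s['joint_positions'].round(2))
    return s,Rm
def go(x,y,z,yaw=None):
    s,Rm=st(); d=np.r_[w(x,y),z/1000]-s['ee_pos']
    print('row cm',(Rm.T@d*100).round(2), 'twist units', None if yaw is None else round((( (np.degrees(np.arctan2(Rm[1,1],Rm[0,1]))-yaw)+180)%360-180)/5,2))
E
python3 - <<'E'
from h import *
go(72,-90,150,16.45)
print(w(72,-90),w(0,-150),P('top',np.r_[w(0,0),.139]),P('scene',np.r_[w(0,0),.139]),P('scene',np.r_[w(0,48.5),.141]))
E
```

```text
t 0.10 clamp [-538.7 -599.8] z 240.8 toolx [-0.001  0.001 -1.   ] yawY -69.38 F [-0.1 -0.  -0. ] clampF -0.1 0.0 w 0.0873 j [ 1.19  0.33 -0.06  1.46  0.02  1.35 -0.09]
row cm [  9.14 -46.4  -64.61] twist units -17.17
[0.6612 0.0772] [ 0.6092 -0.0008] [[278.3274 192.1013]] [[351.0744 229.0033]] [[364.4615 237.8401]]
```

Emit:
drive_tool([
  [4,-46.4,-64.6,-17.2],
  [4,-46.4,-64.6,-17.2],
  [4,-46.4,-64.6,-17.2],
  [4,-46.4,-64.6,-17.2],
  [4,-46.4,-64.6,-17.2],
  [4,-46.4,-64.6,-17.2],
  [4,-46.4,-64.6,-17.2],
  [4,-46.4,-64.6,-17.2],
  [4,-46.4,-64.6,-17.2],
  [4,-46.4,-64.6,-17.2],
  [4,-46.4,-64.6,-17.2],
  [4,-46.4,-64.6,-17.2],
  [4,-46.4,-64.6,-17.2],
  [4,-46.4,-64.6,-17.2],
  [4,-46.4,-64.6,-17.2],
  [4,-46.4,-64.6,-17.2],
  [4,-46.4,-64.6,-17.2],
  [4,-46.4,-64.6,-17.2],
  [4,-46.4,-64.6,-17.2],
  [4,-46.4,-64.6,-17.2],
], grip=255)

```text
time: 1.77
ee_pos: [0.662, 0.0853, 0.1998]
eef_rot: [0.421, 0.57, -0.419, 0.567]
ft_force: [-0.2, 1.0, 0.8]
width: 0.0005
```

```bash
python3 - <<'E'
from h import *
go(74,-92,80,16.45)
crop('top','t2',240,100,130,100,6)
crop('scene','s2',270,175,130,100,6)
E
```

```text
t 1.77 clamp [ 75.  -82.4] z 199.8 toolx [-0.002  0.005 -1.   ] yawY 17.07 F [-0.2  1.   0.8] clampF 0.0 1.0 w 0.0005 j [ 0.25  0.53 -0.64  1.36  0.31  1.35 -0.09]
row cm [11.97 -0.11  1.02] twist units 0.12
```

View pics/s2.png

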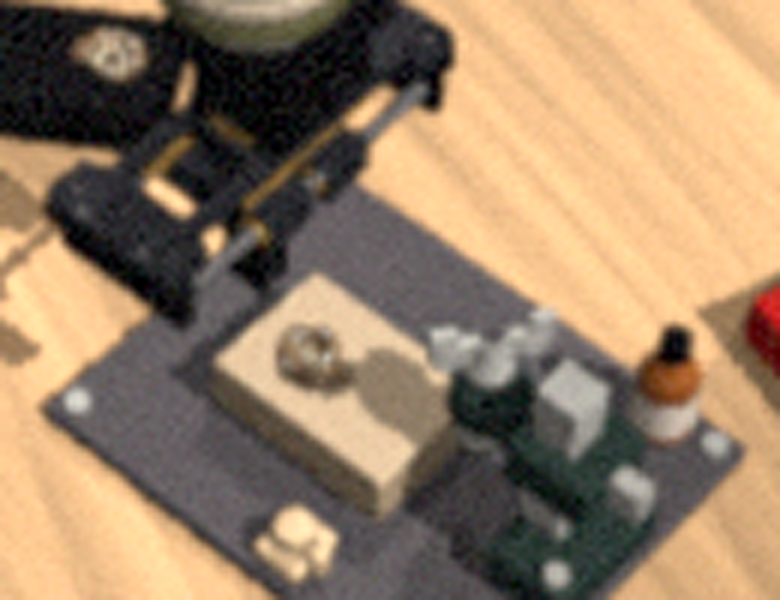

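Emit:
drive_tool([
  [3,0,0.8,0.1],
  [6,0,0.8,0.1],
  [6,0,0.8,0.1],
  [6,0,0.8,0.1],
])

```text
time: 2.2
ee_pos: [0.6625, 0.0673, 0.1406]
eef_rot: [0.424, 0.566, -0.426, 0.564]
ft_force: [-0.0, 0.6, 0.6]
width: 0.0004
```

```bash
python3 - <<'E'
from h import *
go(74,-92,40,16.45)
s=r.read_state(); tip=s['ee_pos']-[0,0,.019]; print(P('scene',tip),P('top',tip))
crop('top','t3',240,100,130,100,6)
crop('scene','s3',270,175,130,100,6)
E
```

```text
t 2.20 clamp [ 70.4 -99.8] z 140.6 toolx [-0.003 -0.001 -1.   ] yawY 16.03 F [-0.   0.6  0.6] clampF 0.1 0.6 w 0.0004 j [ 0.27  0.57 -0.62  1.43  0.33  1.25 -0.1 ]
row cm [10.06  0.39 -0.78] twist units -0.08
[[308.854  228.4006]] [[302.5609 162.9413]]
```

View pics/s3.png

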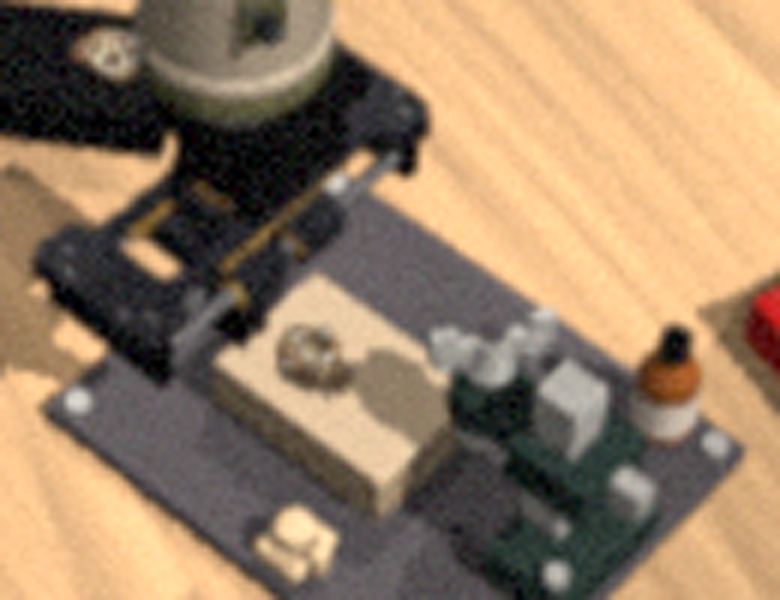

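View pics/t3.png

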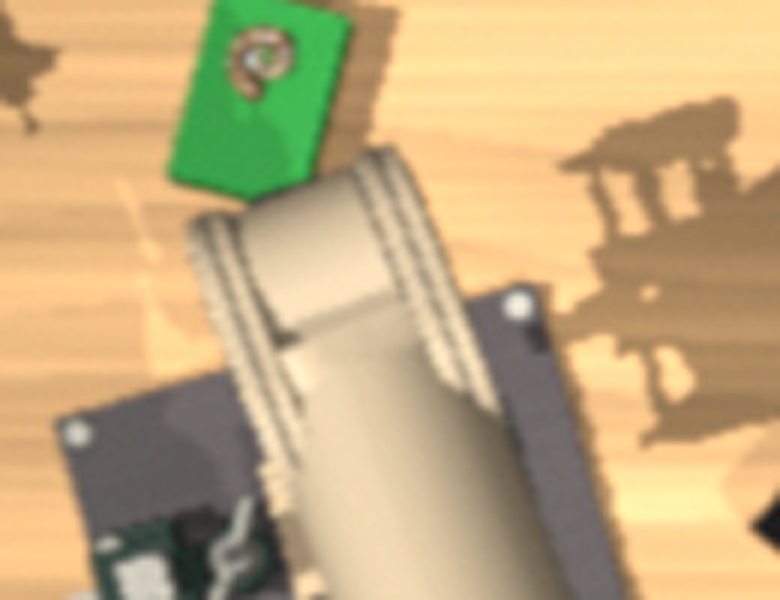

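Emit:
drive_tool([
  [0,0.4,-0.8,0],
  [3,0.4,-0.8,0],
  [6,0.4,-0.8,0],
  [9,0.4,-0.8,0],
  [10,0.4,-0.8,0],
  [10,0.4,-0.8,0],
  [10,0.4,-0.8,0],
])

```text
time: 2.88
ee_pos: [0.666, 0.0786, 0.0432]
eef_rot: [0.425, 0.565, -0.424, 0.566]
ft_force: [-0.1, -0.3, 0.6]
width: 0.0002
```

```bash
python3 - <<'E'
from h import *
go(63,-90,40,16.45)
crop('scene','s4',270,175,130,100,6)
E
```

```text
t 2.88 clamp [ 77. -90.] z 43.2 toolx [ 0.001  0.    -1.   ] yawY 16.13 F [-0.1 -0.3  0.6] clampF -0.2 -0.3 w 0.0002 j [ 0.23  0.67 -0.58  1.5   0.4   1.09 -0.16]
row cm [ 0.32 -1.4   0.01] twist units -0.06
```

View pics/s4.png

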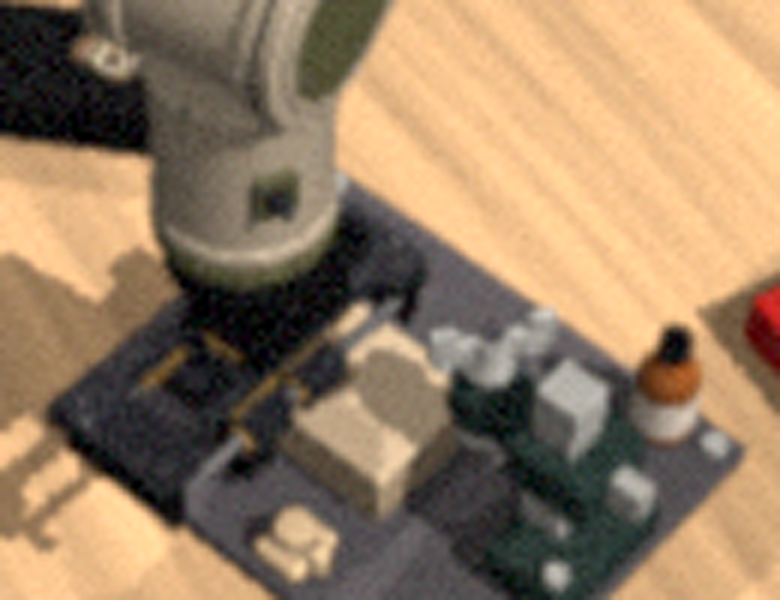

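Emit:
drive_tool([
  [0.2,-0.4,0,0],
  [0.2,-0.7,0,0],
  [0.2,-0.9,0,0],
  [0.2,-1.1,0,0],
  [0.2,-1.3,0,0],
  [0.2,-1.5,0,0],
])

```text
time: 3.43
ee_pos: [0.6517, 0.0737, 0.0402]
eef_rot: [0.426, 0.564, -0.424, 0.566]
ft_force: [4.1, 0.3, 0.1]
width: 0.0006
```

```bash
python3 - <<'E'
from h import *
st()
crop('scene','s5',270,175,130,100,6)
E
```

```text
t 3.43 clamp [ 61.9 -90.7] z 40.2 toolx [ 0.003  0.    -1.   ] yawY 16.10 F [4.1 0.3 0.1] clampF 4.0 -0.9 w 0.0006 j [ 0.25  0.65 -0.59  1.55  0.39  1.07 -0.16]
```

View pics/s5.png

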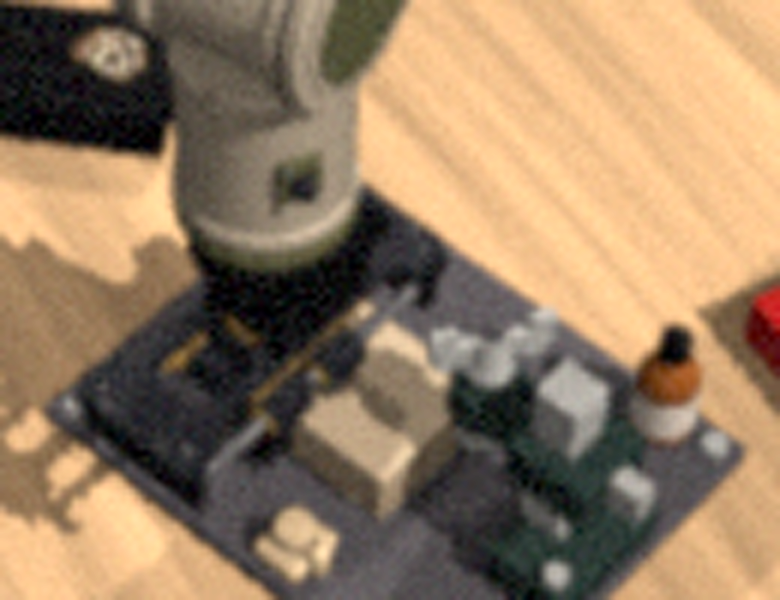

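Emit:
drive_tool([
  [0,-0.2,0,0],
  [0,-0.4,0,0],
  [0,-0.6,0,0],
  [0,-0.8,0,0],
  [0,-0.8,0,0],
  [0,-0.8,0,0],
])

```text
time: 3.98
ee_pos: [0.6438, 0.0715, 0.0401]
eef_rot: [0.425, 0.565, -0.425, 0.565]
ft_force: [4.6, 0.4, 2.1]
width: 0.0006
```

```bash
python3 - <<'E'
from h import *
st()
crop('scene','s6',270,175,130,100,6)
E
```

```text
t 3.98 clamp [ 53.7 -90.5] z 40.1 toolx [ 0.001  0.    -1.   ] yawY 16.11 F [4.6 0.4 2.1] clampF 4.5 -1.0 w 0.0006 j [ 0.26  0.63 -0.59  1.57  0.39  1.06 -0.16]
```

View pics/s6.png

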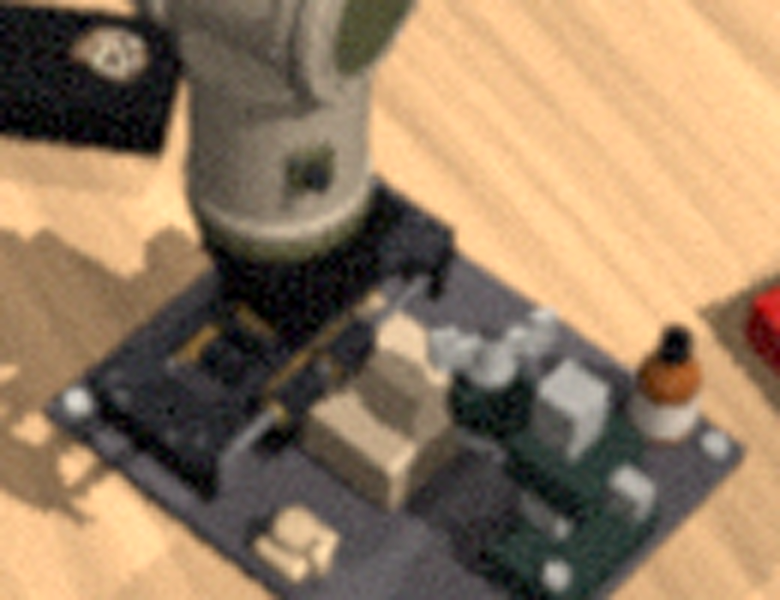

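Emit:
drive_tool([
  [0,0.6,0,0],
  [-3,1,0,0],
  [-6,1,0,0],
  [-8,0,2,0],
  [-8,-2,5,0],
  [-8,-4,8,0],
  [-8,-4.5,8.5,0],
  [-8,-4.5,8.5,0],
])

```text
time: 4.7
ee_pos: [0.6222, -0.0271, 0.1188]
eef_rot: [0.425, 0.564, -0.428, 0.564]
ft_force: [0.4, -0.4, 0.0]
width: 0.0003
```

Emit:
drive_tool([
  [0,0,0,0],
  [0,0,0,0],
], grip=138)

```text
time: 4.87
ee_pos: [0.6234, -0.0213, 0.1192]
eef_rot: [0.425, 0.566, -0.425, 0.565]
ft_force: [-0.6, 1.0, -0.5]
width: 0.0075
```

```bash
python3 - <<'E'
from h import *
st()
crop('scene','s7',270,175,130,100,6)
crop('top','t7',240,138,130,100,6)
E
```

```text
t 4.87 clamp [   7.8 -173.7] z 119.2 toolx [-0.001  0.001 -1.   ] yawY 16.19 F [-0.6  1.  -0.5] clampF -0.3 1.1 w 0.0075 j [ 0.43  0.5  -0.62  1.58  0.3   1.16  0.04]
```

View pics/s7.png

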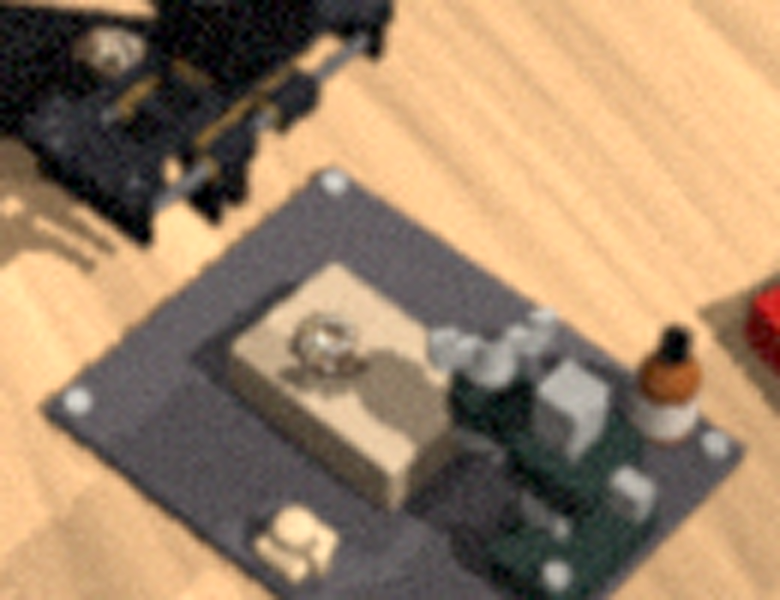

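View pics/t7.png

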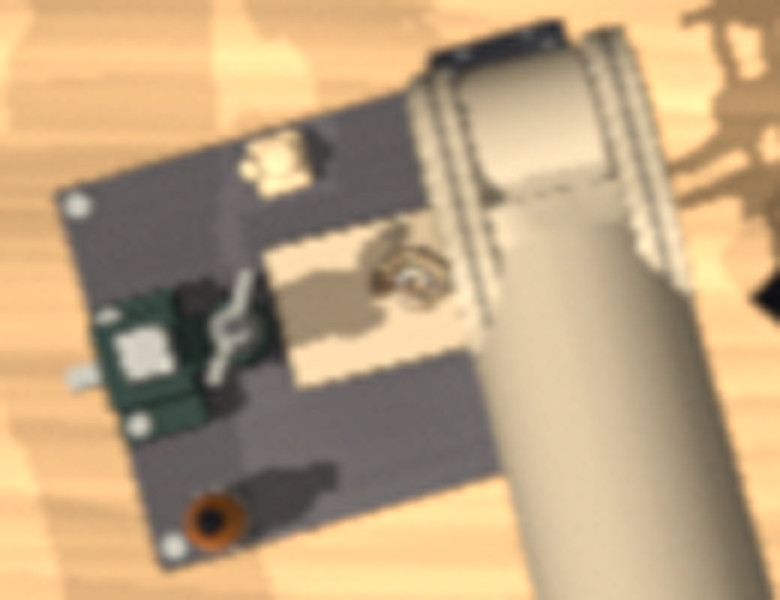

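```bash
python3 - <<'E'
from h import *
print(cl(onz('top',unc([(263,246),(298,388)],240,138,6),.048)))
print(cl(onz('scene',unc([(340,262),(232,352),(393,475)],270,175,6),.048)))
go(5,-160,38,16.45)
E
```

```text
[[ 46.2098 -21.1091]
 [-36.2569 -18.1417]]
[[ -37.669  -125.2324]
 [  44.6059 -126.9977]
 [  46.3742  -15.9838]]
 t 4.97 clamp [   8.1 -173.5] z 119.3 toolx [-0.001  0.001 -1.   ] yawY 16.24 F [ 0.8 -0.5  0.1] clampF 0.6 -0.7 w 0.0146 j [ 0.43  0.5  -0.62  1.58  0.3   1.16  0.04]
row cm [ 8.13 -0.31 -1.34] twist units -0.04
```

Emit:
drive_tool([
  [2,-0.35,-0.5,0],
  [5,-0.35,-1.2,0],
  [8.1,-0.35,-1.2,0],
  [8.1,-0.35,-1.2,0],
  [8.1,-0.35,-1.2,0],
])

```text
time: 5.38
ee_pos: [0.6161, -0.0111, 0.0378]
eef_rot: [0.424, 0.566, -0.425, 0.565]
ft_force: [0.1, -0.3, 0.3]
width: 0.0388
```

```bash
python3 - <<'E'
from h import *
go(4.5,-147,38,16.45)
E
```

```text
t 5.38 clamp [   3.7 -161.9] z 37.8 toolx [-0.003  0.001 -1.   ] yawY 16.20 F [ 0.1 -0.3  0.3] clampF 0.0 -0.3 w 0.0388 j [ 0.4   0.58 -0.59  1.66  0.36  1.02 -0.02]
row cm [-0.02  0.07 -1.49] twist units -0.05
```

Emit:
drive_tool([
  [0,0.05,-0.6,-0.05],
  [0,0.05,-1.0,-0.05],
  [0,0.05,-1.3,-0.05],
  [0,0.05,-1.6,-0.05],
  [0,0.05,-1.9,-0.05],
  [0,0.05,-2.2,-0.05],
  [0,0.05,-2.5,-0.05],
  [0,0.05,-2.8,-0.05],
  [0,0.05,-3.1,-0.05],
  [0,0.05,-3.4,-0.05],
  [0,0.05,-3.7,-0.05],
  [0,0.05,-4.0,-0.05],
  [0,0.05,-4.3,-0.05],
  [0,0.05,-4.6,-0.05],
  [0,0.05,-4.9,-0.05],
  [0,0.05,-5.2,-0.05],
  [0,0.05,-5.5,-0.05],
  [0,0.05,-5.8,-0.05],
  [0,0.05,-6.1,-0.05],
  [0,0.05,-6.3,-0.05],
])

```text
time: 7.05
ee_pos: [0.601, 0.0465, 0.0395]
eef_rot: [0.424, 0.564, -0.425, 0.567]
ft_force: [2.4, -8.0, 4.7]
width: 0.0402
```

```bash
python3 - <<'E'
from h import *
go(4.5,-90,38,16.45)
crop('scene','s8',270,175,130,100,6)
crop('top','t8',240,138,130,100,6)
E
```

```text
t 7.05 clamp [   5.5 -102.3] z 39.5 toolx [ 0.002 -0.003 -1.   ] yawY 16.26 F [ 2.4 -8.   4.7] clampF 0.1 -8.3 w 0.0402 j [ 0.32  0.55 -0.61  1.7   0.36  1.01 -0.13]
row cm [ 0.15 -0.11 -1.23] twist units -0.04
```

View pics/s8.png

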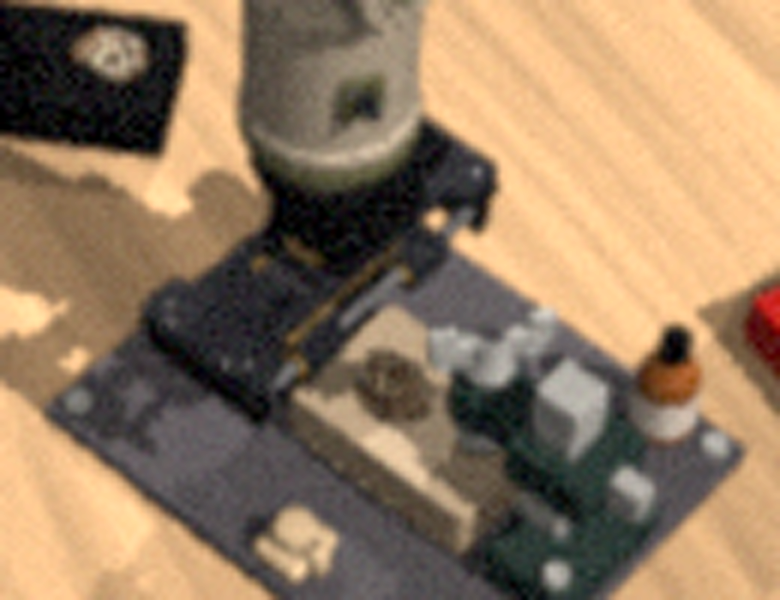

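View pics/t8.png

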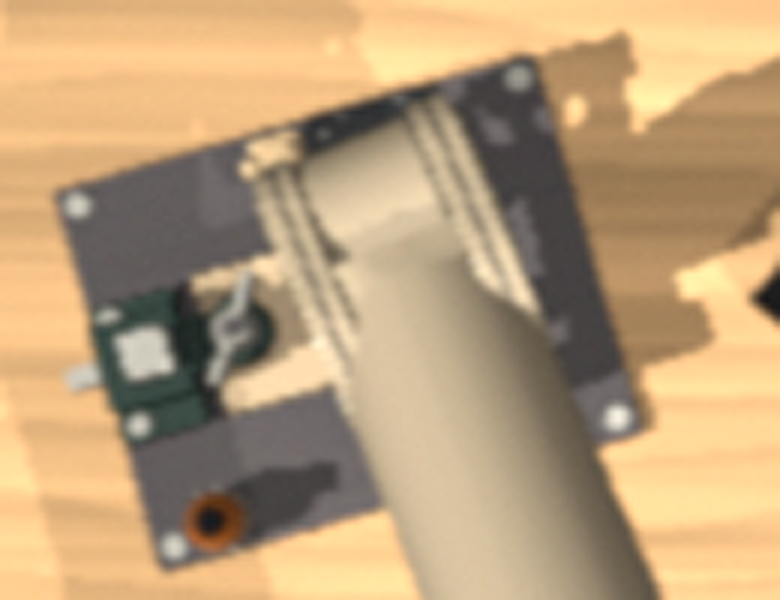

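Emit:
drive_tool([
  [0,0,-0.2,0],
  [0,0,-0.4,0],
  [0,0,-0.6,0],
  [0,0,-0.7,0],
  [0,0,-0.7,0],
])

```text
time: 7.57
ee_pos: [0.599, 0.0533, 0.0395]
eef_rot: [0.424, 0.565, -0.424, 0.567]
ft_force: [0.5, -6.3, 4.2]
width: 0.0395
```

```bash
python3 - <<'E'
from h import *
print(cl(onz('scene',unc([(478,512)],270,175,6),.048)))
go(4.5,-90,38,16.45)
E
```

```text
[[34.7258 29.1942]]
 t 7.57 clamp [  5.6 -95.2] z 39.5 toolx [ 0.002 -0.002 -1.   ] yawY 16.26 F [ 0.5 -6.3  4.2] clampF -1.3 -6.2 w 0.0395 j [ 0.31  0.55 -0.61  1.7   0.36  1.01 -0.14]
row cm [ 0.15 -0.11 -0.52] twist units -0.04
```

Emit:
drive_tool([
  [0,0,-0.15,0],
  [0,0,-0.3,0],
  [0,0,-0.4,0],
  [0,0,-0.4,0],
])

```text
time: 7.9
ee_pos: [0.5979, 0.057, 0.0396]
eef_rot: [0.424, 0.564, -0.425, 0.567]
ft_force: [1.8, -6.1, 4.2]
width: 0.0401
```

Emit:
drive_tool([
  [0,0,-0.1,0],
  [0,0,-0.2,0],
  [0,0,-0.2,0],
])

```text
time: 8.15
ee_pos: [0.5974, 0.0589, 0.0396]
eef_rot: [0.424, 0.564, -0.425, 0.567]
ft_force: [2.2, -6.6, 5.7]
width: 0.0403
```

Emit:
drive_tool([
  [0,0,-0.1,0],
  [0,0,-0.2,0],
  [0,0,-0.2,0],
])

```text
time: 8.4
ee_pos: [0.5972, 0.0594, 0.0396]
eef_rot: [0.424, 0.564, -0.425, 0.567]
ft_force: [2.9, -10.0, 4.1]
width: 0.0398
```

```bash
python3 - <<'E'
from h import *
st()
crop('scene','s9',300,190,110,90,7)
crop('top','t9',240,138,130,100,6)
E
```

```text
t 8.40 clamp [  5.6 -88.9] z 39.6 toolx [ 0.003 -0.004 -1.   ] yawY 16.20 F [  2.9 -10.    4.1] clampF -0.0 -10.5 w 0.0398 j [ 0.3   0.54 -0.61  1.71  0.36  1.   -0.15]
```

View pics/s9.png

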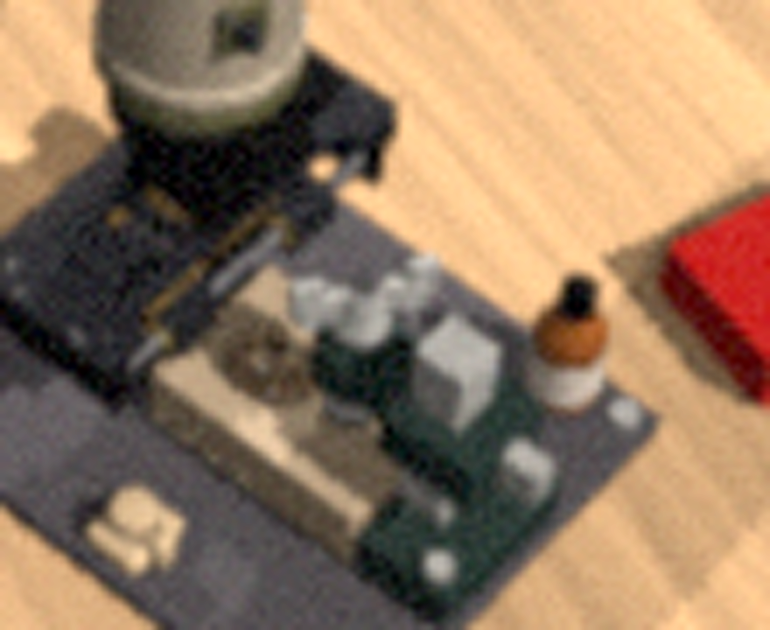

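Emit:
drive_tool([
  [0,0,-0.15,0],
  [0,0,-0.3,0],
  [0,0,-0.3,0],
])

```text
time: 8.75
ee_pos: [0.5972, 0.0595, 0.0396]
eef_rot: [0.424, 0.562, -0.426, 0.568]
ft_force: [6.3, -17.8, 3.3]
width: 0.0402
```

```bash
python3 - <<'E'
from h import *
s,_=st();print(s['torque'])
E
```

```text
t 8.75 clamp [  5.5 -88.8] z 39.6 toolx [ 0.004 -0.007 -1.   ] yawY 16.10 F [  6.3 -17.8   3.3] clampF 1.1 -18.9 w 0.0402 j [ 0.3   0.54 -0.61  1.71  0.37  1.   -0.16]
[-3.7791 -1.3852  0.342 ]
```

Emit:
drive_tool([
  [0,0,0.5,0],
  [0,0,1.5,0],
  [0,0,2.5,0],
  [-3,0,3,0],
  [-7,0,3,0],
  [-11,0,3,0],
  [-15,0,3,0],
  [-15,0,3,0],
  [-15,0,3,0],
])

```text
time: 9.5
ee_pos: [0.6045, 0.0369, 0.191]
eef_rot: [0.425, 0.565, -0.423, 0.567]
ft_force: [0.0, 0.1, -0.2]
width: 0.04
```

Emit:
drive_tool([
  [0,0,6,0],
  [0,0,10,0],
  [0,0,10,0],
  [0,0,10,0],
], grip=255)

```text
time: 9.83
ee_pos: [0.6312, -0.0661, 0.186]
eef_rot: [0.425, 0.565, -0.427, 0.564]
ft_force: [-0.5, -0.3, -0.3]
width: 0.0211
```

```bash
python3 - <<'E'
from h import *
st()
crop('scene','s10',300,190,110,90,7)
crop('top','t10',240,138,120,100,6)
E
```

```text
t 9.83 clamp [   2.6 -218.9] z 186.0 toolx [-0.003 -0.002 -1.   ] yawY 15.91 F [-0.5 -0.3 -0.3] clampF -0.6 -0.1 w 0.0211 j [ 0.49  0.46 -0.61  1.48  0.27  1.29  0.13]
```

View pics/s10.png

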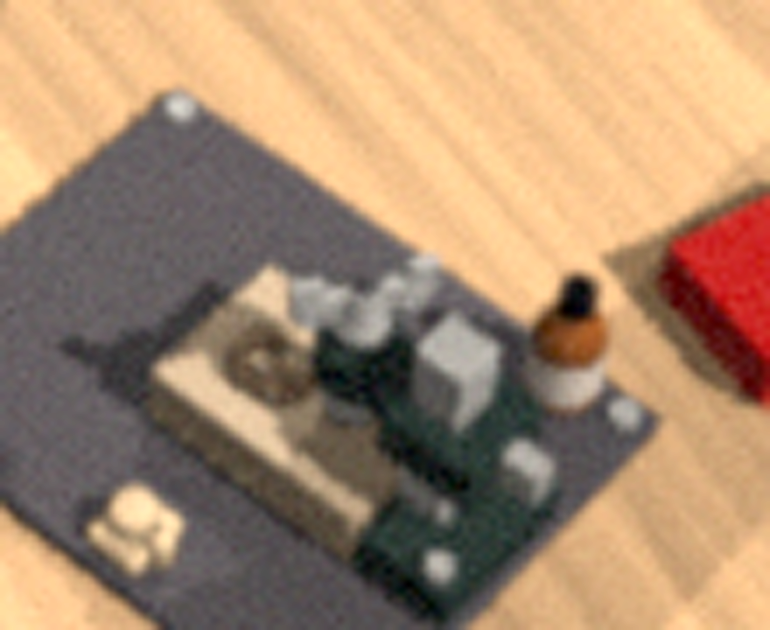

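View pics/t10.png

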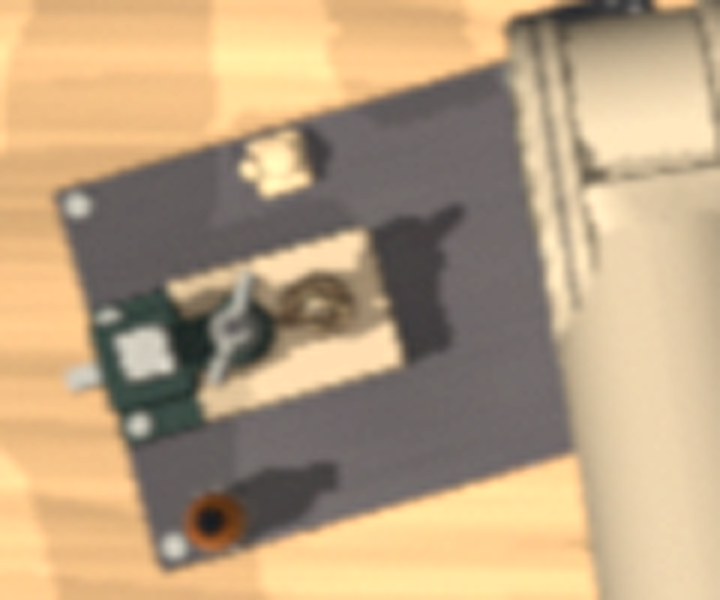

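```bash
python3 - <<'E'
from h import *
print(cl(onz('top',unc([(247,270),(214,384)],240,138,6),.147)), cl(onz('top',unc([(231,327),(145,352)],240,138,6),[.147,.141])))
T=unc([(247,272),(215,382)],240,138,6); S=unc([(302,295),(425,270)],300,190,7)
t=tri(T,S); print(t, cl(t))
go(28,22,190,16.45)
E
```

```text
[[ 26.4274 -16.4065]
 [-26.9211  16.9557]] [[-0.3417  0.0327]
 [ 0.0427 48.2391]]
[[0.5943 0.1371 0.1385 0.0048]
 [0.5386 0.1519 0.1338 0.0026]] [[ 24.7706 -13.5468]
 [-24.4923  16.396 ]]
 t 9.93 clamp [   3.9 -212.9] z 186.7 toolx [-0.003  0.001 -1.   ] yawY 16.26 F [-0.1  0.5 -0.7] clampF -0.0 0.5 w 0.0133 j [ 0.48  0.46 -0.61  1.48  0.27  1.29  0.13]
row cm [ -0.31   2.33 -23.5 ] twist units -0.04
```

Emit:
drive_tool([
  [-0.3,2.4,-4,0],
  [-0.3,2.4,-8,0],
  [-0.3,2.4,-12,0],
  [-0.3,2.4,-16,0],
  [-0.3,2.4,-20,0],
  [-0.3,2.4,-22.5,0],
  [-0.3,2.4,-22.5,0],
  [-0.3,2.4,-22.5,0],
  [-0.3,2.4,-22.5,0],
])

```text
time: 10.68
ee_pos: [0.5906, 0.1637, 0.1909]
eef_rot: [0.423, 0.566, -0.424, 0.566]
ft_force: [-1.1, -0.0, -0.0]
width: 0.0004
```

```bash
python3 - <<'E'
from h import *
go(29,12,140,16.45)
E
```

```text
t 10.68 clamp [28.8 13. ] z 190.9 toolx [-0.001 -0.001 -1.   ] yawY 16.42 F [-1.1 -0.  -0. ] clampF -1.0 0.3 w 0.0004 j [ 0.19  0.42 -0.7   1.53  0.28  1.29 -0.25]
row cm [5.09 0.03 0.1 ] twist units -0.01
```

Emit:
drive_tool([
  [2,0,0.1,0],
  [4,0,0.1,0],
  [5.1,0,0.1,0],
  [5.1,0,0.1,0],
  [5.1,0,0.1,0],
])

```text
time: 11.1
ee_pos: [0.5913, 0.162, 0.1403]
eef_rot: [0.424, 0.566, -0.424, 0.566]
ft_force: [-0.4, 0.1, 0.3]
width: 0.0004
```

```bash
python3 - <<'E'
from h import *
st()
crop('scene','s11',310,180,90,75,8)
E
```

```text
t 11.10 clamp [28.9 11.2] z 140.3 toolx [-0.001 -0.    -1.   ] yawY 16.31 F [-0.4  0.1  0.3] clampF -0.4 0.2 w 0.0004 j [ 0.19  0.47 -0.68  1.59  0.31  1.2  -0.27]
```

View pics/s11.png

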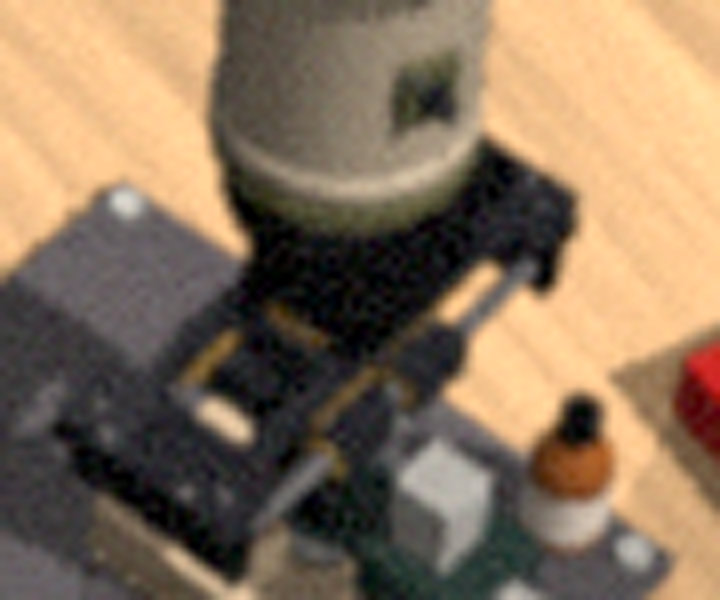

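Emit:
drive_tool([
  [0,0,0.6,0],
  [0,0.05,1.1,0],
  [0,0.05,1.6,0],
  [0,0,2.1,0],
  [0,-0.15,2.6,0],
  [0.05,-0.45,3.15,0],
  [0.05,-0.9,3.5,0],
  [0.05,-1.4,3.75,0],
  [0.1,-2.0,3.85,0],
  [0.1,-2.6,3.85,0],
])

```text
time: 11.98
ee_pos: [0.5768, 0.1181, 0.1396]
eef_rot: [0.424, 0.566, -0.424, 0.566]
ft_force: [2.4, 0.2, -0.4]
width: 0.0007
```

```bash
python3 - <<'E'
from h import *
st()
crop('scene','s12',310,180,90,75,8)
crop('top','t12',240,138,120,100,6)
E
```

```text
t 11.98 clamp [  2.6 -26.9] z 139.6 toolx [ 0.001 -0.    -1.   ] yawY 16.35 F [ 2.4  0.2 -0.4] clampF 2.3 -0.5 w 0.0007 j [ 0.27  0.41 -0.68  1.66  0.28  1.17 -0.2 ]
```

View pics/s12.png

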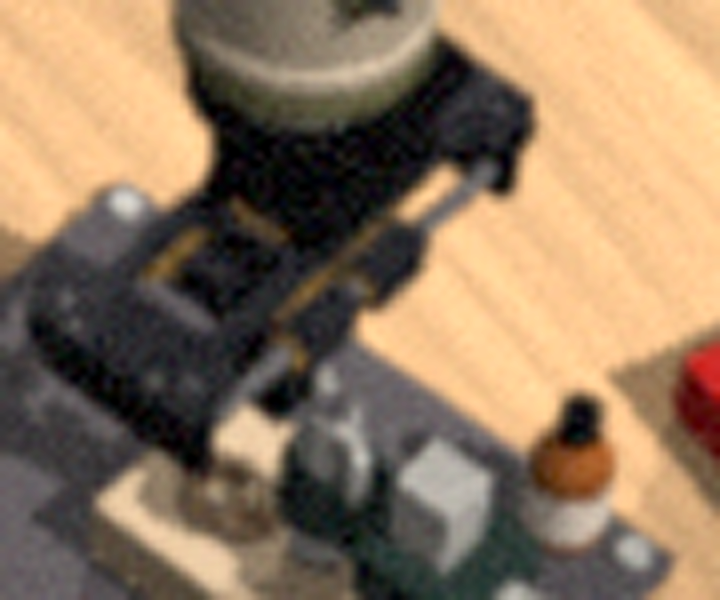

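View pics/t12.png

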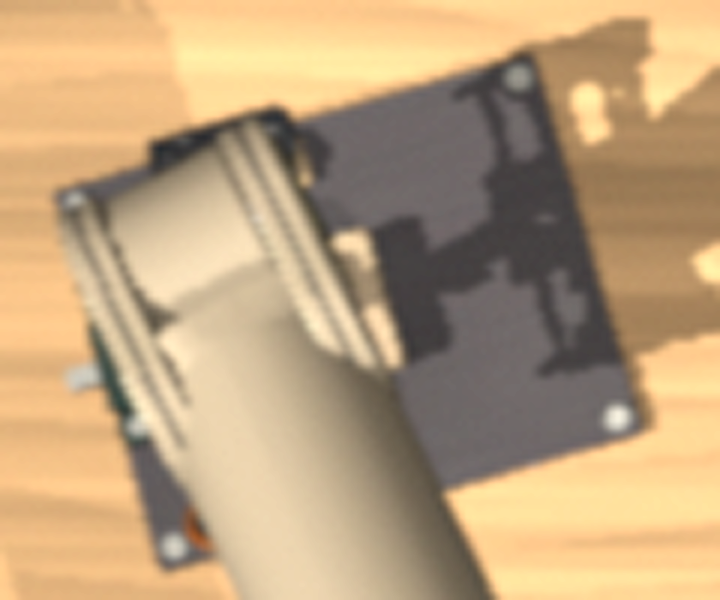

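Emit:
drive_tool([
  [0,-0.65,0.05,0],
  [0,-1.25,-0.05,0],
  [0.05,-1.75,-0.2,0],
  [0.05,-2.25,-0.45,0],
  [0.1,-2.65,-0.8,0],
  [0.1,-2.95,-1.2,0],
  [0.1,-3.15,-1.6,0],
  [0.1,-3.2,-1.85,0],
  [0.1,-3.2,-1.9,0],
  [0.1,-3.2,-1.9,0],
])

```text
time: 12.92
ee_pos: [0.5409, 0.1281, 0.1385]
eef_rot: [0.423, 0.566, -0.424, 0.566]
ft_force: [0.6, 0.3, -0.3]
width: 0.0005
```

```bash
python3 - <<'E'
from h import *
st()
crop('scene','s13',310,180,90,75,8)
E
```

```text
t 12.92 clamp [-29.   -7.1] z 138.5 toolx [-0. -0. -1.] yawY 16.39 F [ 0.6  0.3 -0.3] clampF 0.6 0.1 w 0.0005 j [ 0.28  0.35 -0.71  1.74  0.25  1.14 -0.21]
```

View pics/s13.png

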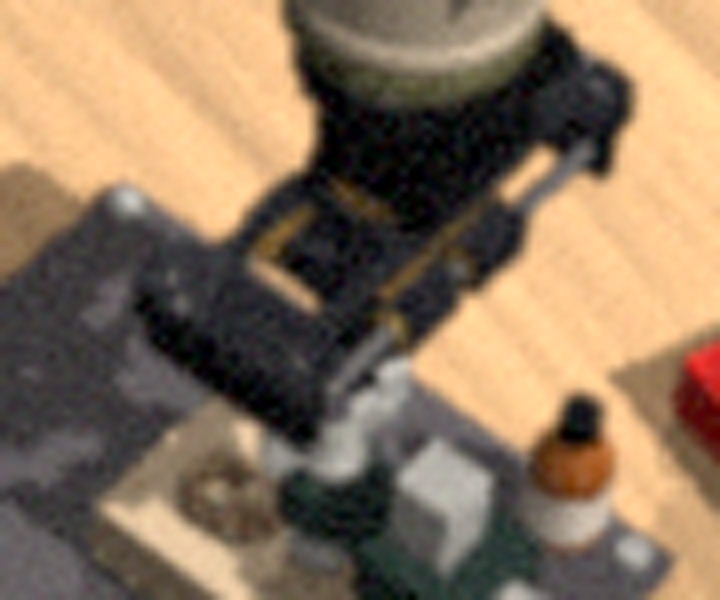

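Emit:
drive_tool([
  [0,0,0.4,0],
  [-2.5,0,0.4,0],
  [-5,0,0.4,0],
  [-5,2,-1,0],
  [-5,5,-2.2,0],
  [-5,5.8,-2.2,0],
  [-5,5.8,-2.2,0],
  [-5,5.8,-2.2,0],
])

```text
time: 13.63
ee_pos: [0.5904, 0.165, 0.1879]
eef_rot: [0.423, 0.567, -0.424, 0.566]
ft_force: [-0.5, -0.2, 0.1]
width: 0.0005
```

```bash
python3 - <<'E'
from h import *
go(29,14,137,16.45)
crop('scene','s14',310,180,90,75,8)
E
```

```text
t 13.63 clamp [28.9 14.3] z 187.9 toolx [-0.001  0.    -1.   ] yawY 16.38 F [-0.5 -0.2  0.1] clampF -0.5 -0.0 w 0.0005 j [ 0.2   0.43 -0.71  1.53  0.28  1.28 -0.26]
row cm [5.09 0.02 0.03] twist units -0.01
```

View pics/s14.png

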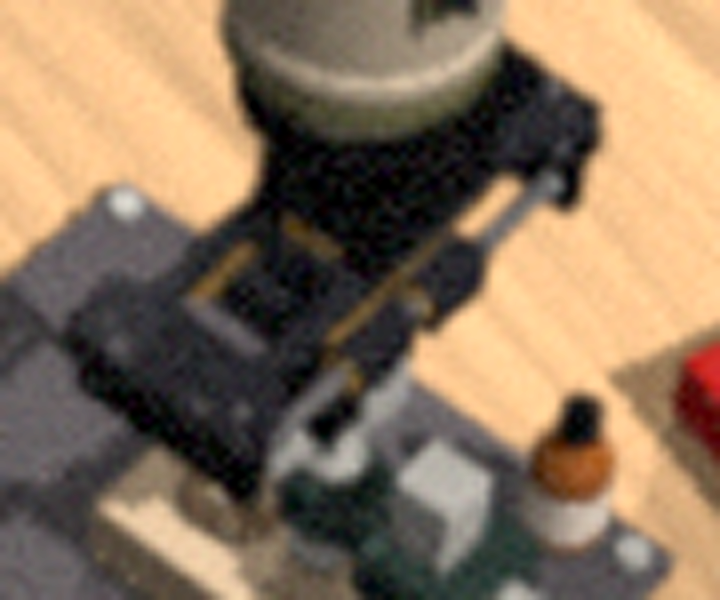

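Emit:
drive_tool([
  [2,0,-0.1,0],
  [4,0,-0.1,0],
  [5.1,0,-0.1,0],
  [5.1,0,-0.1,0],
  [5.1,0,-0.1,0],
])

```text
time: 14.1
ee_pos: [0.5899, 0.1655, 0.1377]
eef_rot: [0.424, 0.566, -0.424, 0.566]
ft_force: [0.1, 0.1, 1.1]
width: 0.0004
```

```bash
python3 - <<'E'
from h import *
st()
E
```

```text
t 14.10 clamp [28.6 14.9] z 137.7 toolx [-0.001 -0.001 -1.   ] yawY 16.34 F [0.1 0.1 1.1] clampF 0.1 0.1 w 0.0004 j [ 0.19  0.47 -0.69  1.59  0.32  1.19 -0.28]
```

Emit:
drive_tool([
  [0,0,0.6,0],
  [0,0.05,1.1,0],
  [0,0.05,1.6,0],
  [0,0.05,2.1,0],
  [0,-0.05,2.6,0],
  [0.05,-0.25,3.1,0],
  [0.05,-0.45,3.55,0],
  [0.05,-0.85,3.9,0],
  [0.05,-1.35,4.15,0],
  [0.1,-1.95,4.25,0],
  [0.1,-2.55,4.25,0],
  [0.1,-3.15,4.25,0],
  [0.1,-3.75,4.15,0],
  [0.15,-4.3,4.0,0],
  [0.15,-4.8,3.8,0],
  [0.2,-5.2,3.45,0],
  [0.2,-5.5,3.05,0],
  [0.2,-5.75,2.65,0],
  [0.2,-5.8,2.4,0],
  [0.2,-5.8,2.4,0],
])

```text
time: 15.77
ee_pos: [0.5409, 0.1275, 0.1355]
eef_rot: [0.423, 0.566, -0.424, 0.566]
ft_force: [-0.5, -0.9, -0.7]
width: 0.0005
```

```bash
python3 - <<'E'
from h import *
st()
crop('scene','s15',310,180,90,75,8)
E
```

```text
t 15.77 clamp [-29.1  -7.7] z 135.5 toolx [-0. -0. -1.] yawY 16.42 F [-0.5 -0.9 -0.7] clampF -0.7 -0.7 w 0.0005 j [ 0.29  0.35 -0.72  1.75  0.25  1.14 -0.22]
```

View pics/s15.png

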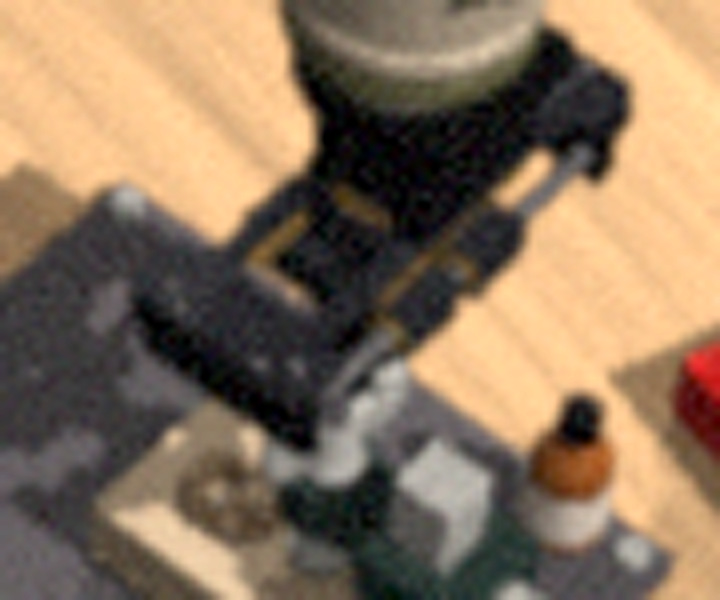

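Emit:
drive_tool([
  [0,0,0.4,0],
  [-2.5,0,0.4,0],
  [-5,0,0.4,0],
  [-5,2,-1,0],
  [-5,5,-2.3,0],
  [-5,5.8,-2.3,0],
  [-5,5.8,-2.3,0],
  [-4,5.8,-2.3,0],
  [-2,5.8,-2.3,0],
  [0.1,5.8,-2.3,0],
  [0.1,5.8,-2.3,0],
  [0.1,5.8,-2.3,0],
])

```text
time: 16.82
ee_pos: [0.5895, 0.164, 0.1335]
eef_rot: [0.423, 0.566, -0.425, 0.565]
ft_force: [0.7, -0.3, 0.4]
width: 0.0008
```

```bash
python3 - <<'E'
from h import *
st()
E
```

```text
t 16.82 clamp [27.7 13.6] z 133.5 toolx [-0.003 -0.001 -1.   ] yawY 16.33 F [ 0.7 -0.3  0.4] clampF 0.6 -0.4 w 0.0008 j [ 0.19  0.48 -0.7   1.6   0.32  1.19 -0.29]
```

Emit:
drive_tool([
  [0,0,0.5,0],
  [0,0.1,1.0,0],
  [0,0.1,1.5,0],
  [0,0.1,2.0,0],
  [0,0,2.5,0],
  [0,-0.2,3.0,0],
  [0,-0.4,3.45,0],
  [0,-0.8,3.8,0],
  [0,-1.3,4.05,0],
  [0,-1.9,4.15,0],
  [0,-2.5,4.15,0],
  [0,-3.1,4.15,0],
  [0,-3.7,4.05,0],
])

```text
time: 17.9
ee_pos: [0.566, 0.1154, 0.1346]
eef_rot: [0.424, 0.566, -0.424, 0.566]
ft_force: [2.2, -0.2, 0.9]
width: 0.0005
```

```bash
python3 - <<'E'
from h import *
st()
E
```

```text
t 17.90 clamp [ -8.5 -26.4] z 134.6 toolx [ 0.    -0.001 -1.   ] yawY 16.35 F [ 2.2 -0.2  0.9] clampF 2.1 -0.8 w 0.0005 j [ 0.3   0.4  -0.71  1.69  0.28  1.16 -0.2 ]
```

Emit:
drive_tool([
  [0,-0.55,-0.1,0],
  [0,-1.05,-0.35,0],
  [0,-1.45,-0.65,0],
  [0,-1.75,-0.95,0],
  [0,-1.75,-0.95,0],
])

```text
time: 18.32
ee_pos: [0.546, 0.1206, 0.1344]
eef_rot: [0.423, 0.566, -0.424, 0.566]
ft_force: [-0.1, -0.7, -0.9]
width: 0.0001
```

```bash
python3 - <<'E'
from h import *
st()
crop('scene','s16',310,180,90,75,8)
E
```

```text
t 18.32 clamp [-26.2 -15.7] z 134.4 toolx [-0.001 -0.    -1.   ] yawY 16.42 F [-0.1 -0.7 -0.9] clampF -0.3 -0.6 w 0.0001 j [ 0.31  0.36 -0.72  1.74  0.26  1.14 -0.21]
```

View pics/s16.png

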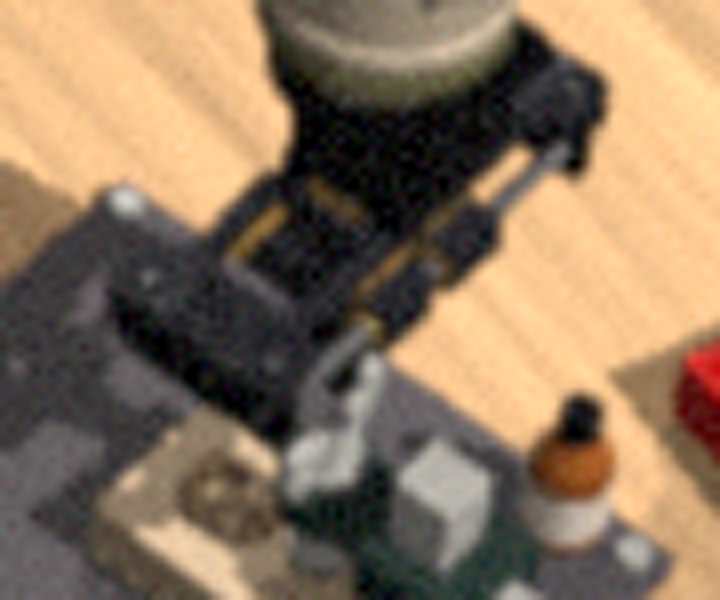

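Emit:
drive_tool([
  [0,-0.1,-0.2,0],
  [0,-0.15,-0.3,0],
  [0,-0.15,-0.3,0],
])

```text
time: 18.62
ee_pos: [0.5448, 0.1226, 0.1345]
eef_rot: [0.424, 0.566, -0.424, 0.566]
ft_force: [2.2, -1.4, -0.3]
width: 0.0003
```

Emit:
drive_tool([
  [0,0,-0.1,0],
  [0,0,-0.2,0],
  [0,0,-0.2,0],
])

```text
time: 18.87
ee_pos: [0.5445, 0.1234, 0.1345]
eef_rot: [0.424, 0.565, -0.424, 0.566]
ft_force: [2.2, -5.2, -0.6]
width: 0.0003
```

```bash
python3 - <<'E'
from h import *
st()
E
```

```text
t 18.87 clamp [-26.9 -12.7] z 134.5 toolx [ 0.    -0.001 -1.   ] yawY 16.30 F [ 2.2 -5.2 -0.6] clampF 0.7 -5.6 w 0.0003 j [ 0.3   0.36 -0.72  1.74  0.26  1.14 -0.22]
```

Emit:
drive_tool([
  [0,0,-0.1,0],
  [0,0,-0.1,0],
  [0,0,-0.1,0],
])

```text
time: 19.12
ee_pos: [0.5445, 0.1235, 0.1345]
eef_rot: [0.424, 0.565, -0.425, 0.566]
ft_force: [2.6, -6.7, -0.3]
width: 0.0007
```

```bash
python3 - <<'E'
from h import *
st()
crop('scene','s17',310,180,90,75,8)
E
```

```text
t 19.12 clamp [-26.8 -12.5] z 134.5 toolx [ 0.    -0.002 -1.   ] yawY 16.26 F [ 2.6 -6.7 -0.3] clampF 0.6 -7.2 w 0.0007 j [ 0.3   0.36 -0.72  1.74  0.26  1.14 -0.22]
```

View pics/s17.png

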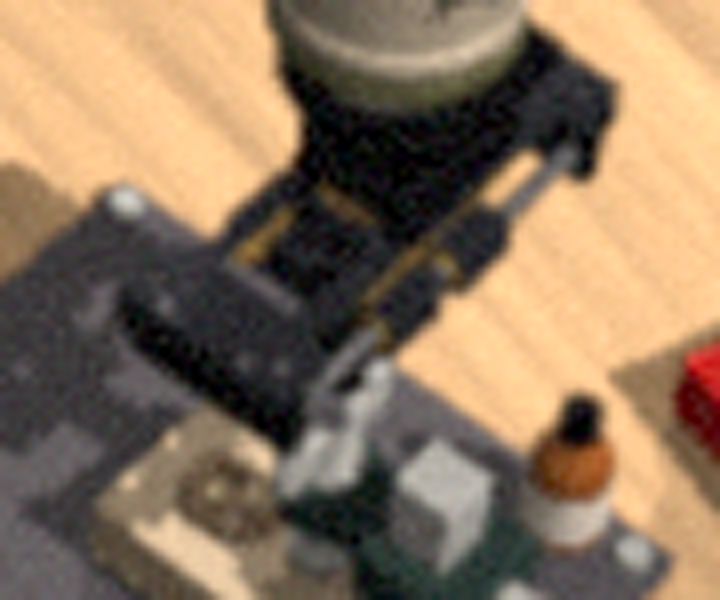

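Emit:
drive_tool([
  [0,0,0.4,0],
  [0,-0.2,1,0],
  [-3,-0.2,1,0],
  [-6,-0.2,1,0],
  [-8,0,4,0],
  [-8,0,8,0],
  [-8,0,12,0],
  [-8,0,16,0],
  [-8,0,20,0],
  [-8,0,24,0],
  [-8,0,24,0],
  [-8,0,24,0],
  [-8,0,24,0],
])

```text
time: 20.25
ee_pos: [0.6113, -0.104, 0.2143]
eef_rot: [0.424, 0.567, -0.423, 0.566]
ft_force: [0.1, 1.3, 0.3]
width: 0.0005
```

```bash
python3 - <<'E'
from h import *
st()
crop('scene','s18',300,190,110,90,7)
crop('top','t18',240,138,120,100,6)
E
```

```text
t 20.25 clamp [ -27.2 -249.6] z 214.3 toolx [-0.     0.001 -1.   ] yawY 16.39 F [0.1 1.3 0.3] clampF 0.5 1.2 w 0.0005 j [ 0.57  0.4  -0.62  1.49  0.24  1.33  0.22]
```

View pics/s18.png

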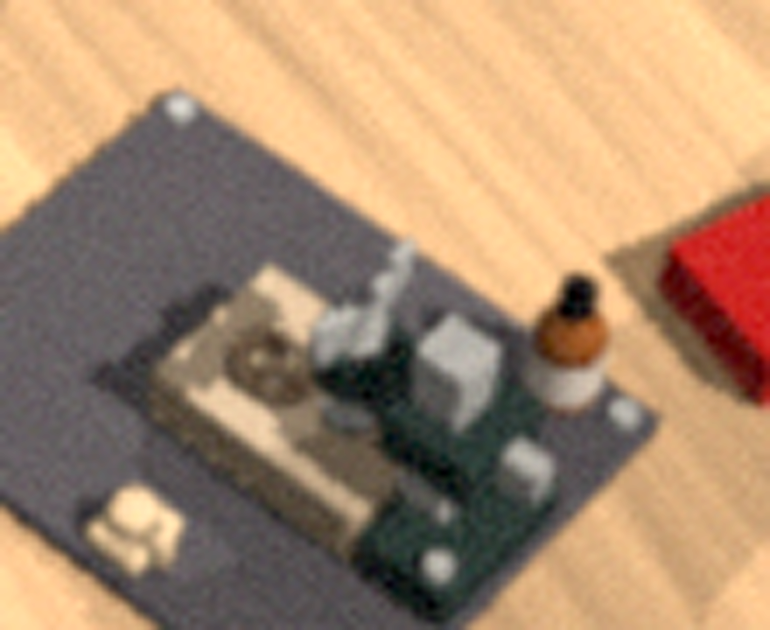

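View pics/t18.png

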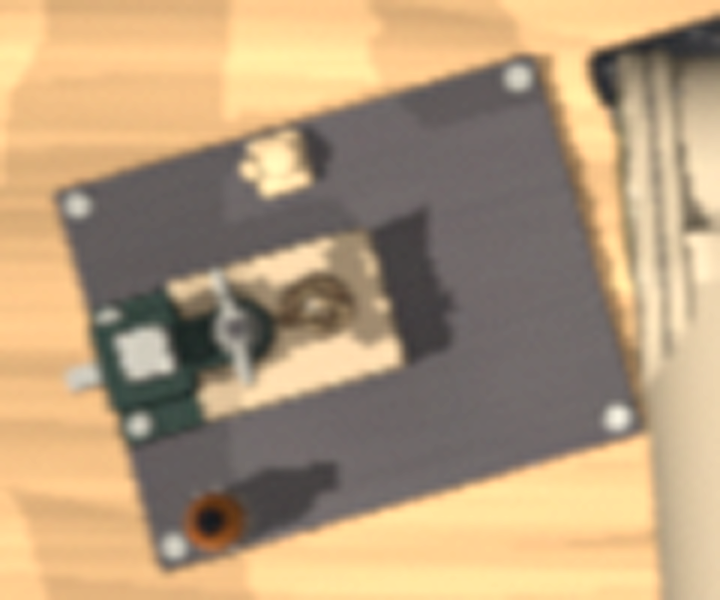

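```bash
python3 - <<'E'
from h import *
t=cl(onz('top',unc([(218,273),(247,382)],240,138,6),.138)); print(t,np.degrees(np.arctan2(*(t[0]-t[1])[::-1])))
print(tri(unc([(218,275),(247,380)],240,138,6),unc([(322,340),(404,250)],300,190,7)))
sc=cl(onz('top',unc([(365,232),(404,362),(200,416)],240,138,6),.048)); print(sc)
for z in(.130,.141,.147):print(z,(P('scene',[[*w(30,0),z],[*w(-30,0),z]])-[300,190]+.5)*7)
E
```

```text
[[ 30.0373  -0.3817]
 [-30.2417   0.6334]] -0.9647042953877674
[[0.5939 0.1536 0.1265 0.0035]
 [0.539  0.1359 0.1299 0.0004]]
[[ 37.7995 -78.5468]
 [-38.7561 -79.4653]
 [-36.0888  39.1807]]
0.13 [[312.8208 333.2861]
 [405.2855 247.301 ]]
0.141 [[314.2877 317.1399]
 [407.3233 230.9613]]
0.147 [[315.0961 308.2415]
 [408.4461 221.9583]]
```

```bash
python3 - <<'E'
from bench import r
print(r.close_job())
E
```

```text
the job is handed in; nothing more can be done
None
```

The slab is against the heel and the wing screw is home on the clamp arm. I handed the job in at about 20 s of the 61 s allowed, and it reports no verdict.

**What I did**
1. I nudged the slab about 6 mm sideways with the closed fingertips, because it lay about 11 mm off the clamp's centre line.
2. I pushed it in with two fingertips until the heel stopped it. It did not move further under about 19 N.
3. I turned the screw down about 1.4 turns clockwise in three fingertip strokes of about 160° to 180° each. I stopped when the wing met the hard stop at about 7 N, then took the hand about 25 cm clear of the screw.

**Last checks**
- **Slab:** its front corners measure y = -78.5 and -79.5 mm, against -79 mm expected with the back edge on the heel. It sits square within about 1° and nearly central.
- **Screw:** the wings lie along clamp x within about 1°. They stand about 8 mm lower than at the start, against 8.5 mm expected.
- **Other things:** the bottle and the vertebra on the plate are where they were, and I moved nothing near the things on the bench. I did not look at those again at the end.
- **Hand:** the force reading was near zero once clear.

**What disagreed or went unchecked**
- Absolute heights measured from the two views came out several millimetres low, about 128 mm for the wings where 130 mm or more is expected. I therefore relied on the change in height, the turn count and the feel of the stop.
- I could not see or measure the foot's pressure on the stone. It follows from the screw being home.

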